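# Lever up the heavy flap of the specimen box

## Robot

A 6-joint arm with a two-finger parallel gripper is mounted at the origin on a cart in front of the work surface, level with it; the furniture and walls round the work are solid. World frame = base frame: x ahead of the robot, y to its left, z up, the work surface at z = 0. Lengths are in m, angles in rad, forces in N, time in s.
With the tool pointing down it reaches from about 0.3 to 0.75 m from the base axis. Payload 8.5 kg.
Tool frame: the origin (TCP) lies midway between the tips of the shut fingers; the grasp point (between the pads) lies 19 mm behind it; x points along the fingers, y is the direction in which the jaws open and shut, and the axes are right-handed (so a half turn about x gives the same grasp; the last joint's range is limited). The gripper opens to 85 mm and grips with 20 to 120 N. Pads are 22 mm wide; open, the fingers measure 114 mm over their backs; the gripper's body (76 mm by 85 mm) begins 54 mm behind the grasp point. The pads swing forward as they close: fully open they stand 13 mm farther back than shut.
Start: joints at [-1.542, 0.381, 1.297, -0, 1.464, -0.215], TCP at [0.133, -0.534, 0.231] pointing down, gripper open.
Joint ranges: [-3.11, 3.11], [-0.89, 2.33], [0.22, 2.48], [-1.42, 4.56], [0.17, 2.85], [-2.88, 2.88]. Speed limits (rad/s): [2.39, 2.39, 3.14, 3.14, 3.14, 3.14].

## Interface

Orientations are given as a unit quaternion [w, x, y, z].
In Python, from cell import robot gives the robot as it stands.
- The arm moves only by the tool play_rows, never from a script. Its argument "moves" is a list of rows, each an object with "translation": the shift along the world's x, y, z in units of 30 mm (1.0 is 30 mm), a list of three; "twist": the turn, a rotation vector about the world's x, y, z in units of 5 degrees (1.0 is 5 degrees), a list of three. In form: [{"translation": [dx, dy, dz], "twist": [wx, wy, wz]}, ...]. A call has 1 to 8 rows; each row is the pose to reach, as a shift and turn from the pose measured when the call began; what a row does not reach only later rows make up. A row lasts 1/10 s, in which the tool goes at most 50 mm and 8.59 degrees, less where a joint would pass 70% of its speed; a pose out of reach is approached as far as the arm can. A call with a gripper value outside its range is refused whole. "gripper" is the opening in per cent of the stroke, from 0 (shut) to 100 (fully open), set as the call begins (left out, the last holds). The fingers move at their own pace and stop on an object; the grip force is fixed at half the most. Time passes only in rows, so rows that repeat a pose let the fingers close. It gives the time, the measured TCP pose, the force and the opening at its end, in the units of the state.
- robot.get_state(): the state, without advancing time (a new reading comes with each control period).
- robot.capture(name): name is "scene" or "top" or "wrist"; returns (picture, depth): 420x560x3 uint8, red, green, blue; 420x560 float32, m along the optical axis (not along the pixel's ray), 0 where there is no reading.
- robot.camera_params(name): a dict with "fx", "fy", "cx", "cy" (pixels), "dist_coeffs" ([k1, k2, p1, p2, k3] as OpenCV has them; the pictures are not rectified), "xyz" and "attitude" of the camera in the world. Camera axes: x right, y down, z forward; pixel columns grow to the right and rows downward; lengths in m; the calibration is good to about 2 mm. A picture is of the moment at which its call begins: read the wrist's pose just before it. camera_params takes no time and is no camera call; for the wrist camera it gives the pose at the moment of the call.
- robot.job_done(): hands the job in, once; it reports no verdict.
Trained networks look in the newest picture that a camera, given by its name, has taken for a name from the list of things; names that differ only in an ending like _2 or _b are one class to them, and where a whole thing is asked for, a point or a joint stands for the part that bears it (a point fixed in the world has none). Each returns a list of dicts, best first, with "confidence" (0 to 1); they miss things now and then, are a little off and sometimes report something else, mostly with a low value. They report only what shows in the picture. A call takes as long as a camera call.
- robot.trace(label, camera): "pixels" (420x560 bool, what is visible of it) and "rect" ([left, top, width, height] in pixels, round what is visible of it).
The state is a dict: "time_s": time; "qpos": joint angles; "qd": joint speeds; "joint_torque": joint torques, N m; "ee_pos": TCP position; "eef_rot": TCP orientation; "wrist_force": force on the tool from outside, world axes, zero at the start; "moment": the same for the moment, N m; "finger_gap": finger opening in m.
Only numpy, scipy, OpenCV 4.12 (cv2) and the standard library are available. Lean on these libraries where they do the work, as an engineer would, in place of code of your own. Each camera call takes 0.05 s, during which the arm holds its last target.

## Task

The heavy steel flap on the specimen box has to be held up so that a colleague can reach the dish inside. With the fingertips, push the lever's long end sideways until the lever is in line with the box and its toe lies under the flap's tab, then press the wooden pad on the long end down until the flap's front edge has risen at least 35 mm, and finish while still pressing the pad and holding the flap up. Grip and lift nothing, press gently, keep the robot off the flap itself, and leave the two stones and the sherd beside it where they are.

Things in the scene. Friction and masses are not known exactly. Their poses are not given: they have to be found in the camera images.
- unit: The lifting unit, fixed to the table: a plywood board 275 x 170 x 12 mm carrying a round steel post and, beyond it, a grey open box 130 x 150 mm, 55 mm high (rim 67 mm above the table). Origin: on the table under the post's axis, about which the lever swings. x points from the post to the box (mostly to the robot's left and somewhat away from it, 1.0 to 1.6 rad from world x), z up. The box reaches from x = 82 to 212 mm, the board from x = -50 to 225 mm.
- swing (a joint): Turn of the lever about the post's vertical axis, rad. 0 = in line with the box, toe under the middle of the flap's tab, long end straight towards -x of the unit. Positive = counter-clockwise seen from above, so that the long end lies towards -y of the unit (farther from the robot); it starts at 0.5 to 0.9 and can go from -0.5 to 1.2. There is no stop at 0: friction (about 0.12 Nm) keeps it where it is left. Within 0.15 either way counts as in line.
- tilt (a joint): Tilt of the lever about its pivot pin, which is 85 mm above the table on the post's axis, rad. 0 = at rest: toe down, long end up, the bar sloping at 0.55 rad. It grows as the long end is pressed down; bar level at 0.55, hard stop at 0.85. The lever is toe-heavy and returns to 0 when let go.
- press_pad: The flat wooden pad on the long end of the steel lever bar (bar 18 mm wide, 12 mm thick), 46 mm along the bar, 36 mm wide, 14 mm thick. Origin: its centre, on the bar's line 180 mm from the pivot pin (at rest 179 mm above the table). x along the bar from pad to pivot, y across, z up out of its upper face.
- pad_top (a point): Middle of the pad's upper face, the place to press; it moves on an arc about the pivot pin. About 2 to 6 N down are needed to raise the flap, less before the toe meets the tab.
- flap: The steel flap lying on the box, 132 x 154 x 10 mm, about 1.4 kg, with a tab 36 mm wide that juts out 33 mm over the lever's toe. Origin: middle of the front lower edge of that tab, 67 mm above the table when shut; the hinge is at the far side of the box, 165 mm away along its x; z is its upper side.
- flap_angle (a joint): Opening angle of the flap, rad: 0 = shut, lying on the box. The toe meets the tab after about 0.07 rad of tilt; with the lever at its stop the flap stands at about 0.34. A rise of 35 mm at the tab's edge is 0.21.
- brown_stone: A rounded brown stone, 55 x 57 x 42 mm, loose on the table under the sweep of the lever's long end (which passes well above it), 100 to 140 mm towards -x and 140 to 170 mm towards -y of the unit's origin; origin under its middle. To be left alone.
- pale_stone: A rounded pale stone, 56 x 59 x 49 mm, loose on the table on the robot's side of the box; origin under its middle. To be left alone.
- sherd: A flat pointed brown sherd, 51 x 116 x 18 mm, loose on the table on the far side of the board; origin under its middle. To be left alone.

How it is judged:
On the way, in this order (a step that is already met when the one before it is completed fails the run):
1. the lever, still at rest, is swung in line with the box (value of joint swing between -0.15 and 0.15 rad and value of joint tilt below 0.2 rad and value of joint flap_angle below 0.05 rad), for 0.2 s.
2. the flap is raised by the lever (value of joint flap_angle above 0.2 rad and contact force between the fingers and press_pad above 0.5 N), for 0.3 s.
At the end, for the whole second after the job is handed in: The flap stands still, open by more than 0.2 rad (tab edge about 33 mm or more above its shut height), the lever is within 0.2 rad of the line to the box, and the fingers press on the wooden pad with more than 0.5 N (all of step 2 and velocity of joint flap_angle between -0.1 and 0.1 rad/s and value of joint swing between -0.2 and 0.2 rad); the arm keeps its last pose, push and grip.
It fails at once if the lever's pad is pinched or forced (over 30 N) (contact force between the fingers and press_pad above 30 N).
It fails at once if the robot touches the flap itself (contact force between any of the fingers, the arm and flap above 0.3 N).
It fails at once if a stone or the sherd is moved or lifted (distance of any of brown_stone, pale_stone, sherd from where it was at the start of the episode above 0.02 m).
It also fails if it takes over 54 s, if anything falls off the work surface, if the arm or the gripper's body presses on something with over 40 N, if the wrist force passes 120 N, or if a joint passes its speed limit or range.

## Working session

There is one attempt and no reset: what is moved stays moved. The work goes in short steps, Python scripts to look and compute and a tool call to move; the robot and the scene stay as the last step left them, time stands still between calls to the robot, and variables do not carry over. Pictures are saved under pics/ and viewed, and the job is handed in when it is done.

Besides the shell and the picture viewer there is one more tool, called after "Call:" in YAML: its name, and indented under it one key for each argument. play_rows: Moves the arm, as the interface text tells. Its arguments: {"type":"object","properties":{"moves":{"type":"array","items":{"type":"object","properties":{"translation":{"type":"array","items":{"type":"number"}},"twist":{"type":"array","items":{"type":"number"}}}}},"gripper":{"type":"number"}},"required":["moves"]}

```bash
mkdir -p pics; cat > h.py <<'E'
import numpy as np, cv2
from scipy.spatial.transform import Rotation as R
from cell import robot
def rot(q): return R.from_quat([q[1],q[2],q[3],q[0]])
def cap(n,f):
    p=robot.camera_params(n); im,d=robot.capture(n)
    cv2.imwrite('pics/'+f+'.png',im[:,:,::-1]); np.savez('pics/'+f+'.npz',im=im,d=d); return p,im,d
def cloud(p,d):
    v,u=np.mgrid[:d.shape[0],:d.shape[1]]
    K=np.array([[p['fx'],0,p['cx']],[0,p['fy'],p['cy']],[0,0,1]])
    pts=np.stack([u.ravel(),v.ravel()],1).astype(np.float64)
    n=cv2.undistortPoints(pts[:,None],K,np.array(p['dist_coeffs']))[:,0]
    z=d.ravel(); c=np.c_[n*z[:,None],z]
    return (rot(p['attitude']).apply(c)+np.array(p['xyz'])).reshape(d.shape+(3,))
E
python3 - <<'E'
from h import *
s=robot.get_state(); print(s)
for n in ['scene','top']:
    p,im,d=cap(n,n+'0'); print(p)
    P=cloud(p,d)
    for l in ['press_pad','flap','brown_stone','pale_stone','sherd','unit']:
        for t in robot.trace(l,n)[:2]:
            m=t['pixels']&(d>0); q=P[m]
            print(n,l,round(t['confidence'],2),t['rect'],m.sum(),np.median(q,0).round(3),q.min(0).round(3),q.max(0).round(3))
E
```

```text
{'time_s': 0.0, 'qpos': array([-1.54232390e+00,  3.81200977e-01,  1.29825465e+00, -4.38261176e-06,
        1.46356705e+00, -2.15316662e-01]), 'qd': array([ 1.75673093e-03,  5.69553896e-05,  7.59312833e-04, -1.47569011e-03,
       -1.92223413e-03,  1.60112337e-03]), 'joint_torque': array([-9.23670655e-05, -4.48460519e+01, -2.31277227e+01, -1.60989157e-04,
        4.67495236e-03, -1.63087327e-05]), 'ee_pos': array([ 0.13273926, -0.53345057,  0.23071115]), 'eef_rot': array([ 0.08547579,  0.70190552,  0.08648285, -0.70181426]), 'wrist_force': array([-0.5974661 ,  0.21794413, -0.28898   ]), 'moment': array([-0.01451546,  0.00469432, -0.00832671]), 'finger_gap': 0.08514179485581004}
{'fx': 416.14598598410964, 'fy': 416.14598598410964, 'cx': 284.24968307309587, 'cy': 213.90590645111874, 'dist_coeffs': array([0.04200844, 0.        , 0.        , 0.        , 0.        ]), 'xyz': array([-0.01953908,  0.43732217,  0.67693475]), 'attitude': array([ 0.21235782, -0.40348045,  0.79769339, -0.39470615])}
scene press_pad 0.6 [323.6, 163.4, 19.3, 22.5] 245 [ 0.578 -0.117  0.183] [ 0.559 -0.348  0.001] 
[... 1014 characters left out ...]
4863, -0.08070154])}
top press_pad 0.88 [339.8, 178.5, 26.9, 21.0] 361 [ 0.58  -0.119  0.187] [ 0.56  -0.142  0.171] [ 0.602 -0.097  0.197]
top flap 0.56 [187.0, 171.3, 78.5, 78.2] 3887 [0.581 0.159 0.077] [ 0.494  0.068 -0.001] [0.688 0.245 0.083]
top brown_stone 0.57 [341.2, 174.9, 23.1, 11.8] 144 [ 0.647 -0.143  0.035] [ 0.588 -0.187 -0.002] [ 0.669 -0.108  0.196]
top pale_stone 0.82 [195.3, 255.4, 27.5, 26.7] 471 [0.458 0.208 0.04 ] [0.431 0.184 0.   ] [0.487 0.239 0.053]
top sherd 0.78 [259.8, 164.5, 34.2, 26.6] 353 [0.671 0.021 0.016] [ 0.637 -0.011 -0.004] [0.704 0.081 0.021]
top unit 0.77 [185.8, 169.7, 178.2, 101.1] 8577 [0.56  0.099 0.076] [ 0.442 -0.141 -0.004] [0.693 0.268 0.197]
```

```bash
python3 - <<'E'
import cv2
a=cv2.imread('pics/top0.png')[130:310,150:420]; cv2.imwrite('pics/top0c.png',cv2.resize(a,None,fx=2.9,fy=2.9))
E
```

```text
(no output)
```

View pics/top0c.png

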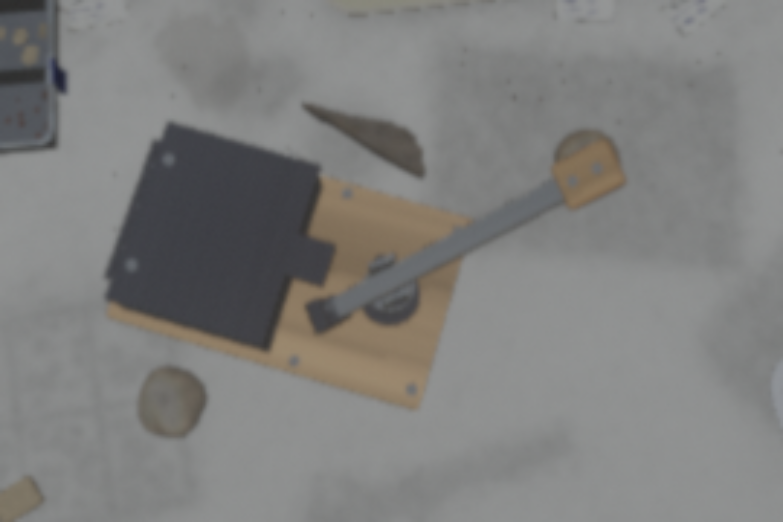

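View pics/scene0.png

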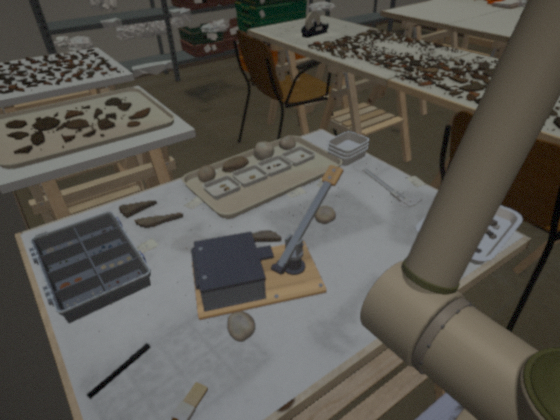

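```bash
python3 - <<'E'
from h import *
p=robot.camera_params('top'); f=np.load('pics/top0.npz'); im,d=f['im'],f['d']; P=cloud(p,d)
m=(P[...,2]>0.07)&(P[...,2]<0.09)&(im.mean(2)<95)&(P[...,0]<.72)&(P[...,0]>.45)&(P[...,1]>0.0)&(P[...,1]<.3)
n,l,st,_=cv2.connectedComponentsWithStats(m.astype(np.uint8)); k=1+st[1:,4].argmax(); m=l==k
m2=cv2.morphologyEx(m.astype(np.uint8),cv2.MORPH_OPEN,np.ones((25,25)))>0
q=P[m2][:,:2]; r=cv2.minAreaRect((q*1000).astype(np.float32)); print('flap rect',r, q.mean(0), np.median(P[m2][:,2]))
# tab = remaining
# lever: points z>0.1 away
b=(P[...,2]>0.085)&(P[...,2]<0.23)&(P[...,0]>.5)&(P[...,0]<.7)&(P[...,1]>-.2)&(P[...,1]<.06)
n,l,st,_=cv2.connectedComponentsWithStats(b.astype(np.uint8)); k=1+st[1:,4].argmax(); b=l==k
B=P[b]; c=B.mean(0); u=np.linalg.svd(B-c,full_matrices=False)[2][0]; print('bar',b.sum(),c,u,np.arctan2(u[1],u[0]),np.arcsin(u[2]))
tb=m&~m2; n,l,st,ce=cv2.connectedComponentsWithStats(tb.astype(np.uint8))
for k in range(1,n):
    if st[k,4]>40: print('piece',st[k],P[l==k].mean(0),np.median(P[l==k],0))
box=cv2.boxPoints(r); print(box)
# refine yaw: fit by rect of edges
t=robot.trace('press_pad','top')
E
```

```text
flap rect ((0.0, 0.0), (0.0, 0.0), 0.0) [nan nan] nan
bar 1092 [ 0.5608932  -0.06052457  0.14793153] [-0.26302892  0.8115361  -0.5217518 ] 1.8842252244514572 -0.5489031206833752
piece [ 187  173   79   77 3972] [0.58357315 0.15957537 0.07705412] [0.58109    0.15967977 0.0770995 ]
[[0. 0.]
 [0. 0.]
 [0. 0.]
 [0. 0.]]<stdin>:6: RuntimeWarning: Mean of empty slice.
  ret = um.true_divide(
  return _methods._mean(a, axis=axis, dtype=dtype,
  ret = ret.dtype.type(ret / rcount)
```

```bash
python3 - <<'E'
from h import *
from scipy.optimize import minimize
p=robot.camera_params('top'); f=np.load('pics/top0.npz'); im,d=f['im'],f['d']; P=cloud(p,d)
m=(P[...,2]>0.07)&(P[...,2]<0.09)&(im.mean(2)<95)&(P[...,0]<.72)&(P[...,0]>.45)&(P[...,1]>0.0)&(P[...,1]<.3)
m=m.astype(np.uint8); n,l,st,_=cv2.connectedComponentsWithStats(m); m=(l==1+st[1:,4].argmax()).astype(np.uint8)
m=cv2.morphologyEx(m,cv2.MORPH_CLOSE,np.ones((7,7)))
m2=cv2.morphologyEx(m,cv2.MORPH_OPEN,cv2.getStructuringElement(cv2.MORPH_ELLIPSE,(23,23)))
q=P[m2>0][:,:2]; q=q[np.isfinite(q).all(1)]
r=cv2.minAreaRect((q*1000).astype(np.float32)); print(r,len(q)); C=cv2.boxPoints(r);print(C)
# model IoU in unit frame; flap x: 47..80 tab(36 wide), 80..212 body 154 wide
pts=P[(P[...,0]>.4)&(P[...,0]<.75)&(P[...,1]>0)&(P[...,1]<.32)]
lab=m[(P[...,0]>.4)&(P[...,0]<.75)&(P[...,1]>0)&(P[...,1]<.32)]>0
def cost(v):
    c,s=np.cos(v[2]),np.sin(v[2]); X=(pts[:,0]-v[0])*c+(pts[:,1]-v[1])*s; Y=-(pts[:,0]-v[0])*s+(pts[:,1]-v[1])*c
    sg=lambda t:1/(1+np.exp(-t/0.001))
    body=sg(X-.080)*sg(.212-X)*sg(.077-abs(Y)); tab=sg(X-.047)*sg(.081-X)*sg(.018-abs(Y))
    return ((np.maximum(body,tab)-lab)**2).sum()
best=min((minimize(cost,[x,.02,a],method='Nelder-Mead',options=dict(xatol=1e-5,fatol=1e-3,maxiter=2000)) for x in(.53,.55,.57) for a in (1.2,1.3,1.4)),key=lambda r:r.fun)
print(best.x,best.fun)
B0=np.array([.5608932,-.06052457,.14793153]);u=np.array([-.26302892,.8115361,-.5217518])
nrm=np.cross(u,[0,0,1]);nrm=np.cross(nrm,u);nrm/=np.linalg.norm(nrm)
for o in(.006,.008):
    c=B0-nrm*o; print('pivot',c+u*(.085-c[2])/u[2])
a=np.arctan2(u[1],u[0])
print('swing',a-best.x[2])
np.save('unit.npy',best.x)
# brown stone extents
s=np.load('pics/scene0.npz')
E
```

```text
((540.4725341796875, 105.08567810058594), (311.7791442871094, 170.48472595214844), 51.74959945678711) 3764
[[377.0195    35.437134]
 [510.9033   -70.10986 ]
 [703.92554  174.73422 ]
 [570.04175  280.28122 ]]
[0.53599893 0.02935734 1.1889299 ] 251.96285322017854
pivot [0.53271337 0.02642006 0.085     ]
pivot [0.53389524 0.02277357 0.085     ]
swing 0.6952953196817633
```

```bash
python3 - <<'E'
from h import *
s=robot.get_state(); print(rot(s['eef_rot']).as_matrix().round(3))
E
```

```text
[[ 0.     0.241 -0.97 ]
 [ 0.    -0.97  -0.241]
 [-1.    -0.    -0.   ]]
```

Call:
play_rows:
  gripper: 0
  moves:
    - {"translation":[0.9,0.6,0.3]}
    - {"translation":[2,1.2,0.6]}
    - {"translation":[3.2,1.9,0.8]}
    - {"translation":[4.5,2.7,0.8]}
    - {"translation":[5.8,3.4,0.8]}
    - {"translation":[7,4.1,0.8]}
    - {"translation":[8.2,4.8,0.8]}
    - {"translation":[9.2,5.4,0.8]}

```text
schema error: expected keys translation, twist
```

Call:
play_rows:
  gripper: 0
  moves:
    - {"translation":[0.9,0.6,0.3],"twist":[0,0,0]}
    - {"translation":[2,1.2,0.6],"twist":[0,0,0]}
    - {"translation":[3.2,1.9,0.8],"twist":[0,0,0]}
    - {"translation":[4.5,2.7,0.8],"twist":[0,0,0]}
    - {"translation":[5.8,3.4,0.8],"twist":[0,0,0]}
    - {"translation":[7,4.1,0.8],"twist":[0,0,0]}
    - {"translation":[8.2,4.8,0.8],"twist":[0,0,0]}
    - {"translation":[9.2,5.4,0.8],"twist":[0,0,0]}

```text
time_s: 1.55
ee_pos: [0.4104, -0.3703, 0.2554]
eef_rot: [0.086, 0.702, 0.086, -0.702]
wrist_force: [0.2, -0.1, 0.2]
finger_gap: 0.0002
```

Call:
play_rows:
  moves:
    - {"translation":[1,0.6,0],"twist":[0,0,0]}
    - {"translation":[2.2,1.4,0],"twist":[0,0,0]}
    - {"translation":[3.5,2.2,0],"twist":[0,0,0]}
    - {"translation":[4.8,3,0],"twist":[0,0,0]}
    - {"translation":[6,3.8,0],"twist":[0,0,0]}
    - {"translation":[7.2,4.5,0],"twist":[0,0,0]}
    - {"translation":[8,5,0],"twist":[0,0,0]}
    - {"translation":[8,5,0],"twist":[0,0,0]}

```text
time_s: 2.35
ee_pos: [0.6527, -0.2178, 0.2542]
eef_rot: [-0.087, -0.702, -0.088, 0.702]
wrist_force: [0.5, 0.1, 0.0]
finger_gap: -0.0003
```

Call:
play_rows:
  moves:
    - {"translation":[0,1.2,0],"twist":[0,0,0]}
    - {"translation":[-0.2,2.5,0],"twist":[0,0,0]}
    - {"translation":[-0.4,3.6,0],"twist":[0,0,0]}
    - {"translation":[-0.4,3.7,-0.8],"twist":[0,0,0]}
    - {"translation":[-0.4,3.7,-1.8],"twist":[0,0,0]}
    - {"translation":[-0.4,3.7,-2.6],"twist":[0,0,0]}
    - {"translation":[-0.4,3.7,-3.1],"twist":[0,0,0]}
    - {"translation":[-0.4,3.7,-3.1],"twist":[0,0,0]}

```text
time_s: 3.15
ee_pos: [0.6394, -0.107, 0.1591]
eef_rot: [-0.086, -0.7, -0.088, 0.703]
wrist_force: [-0.2, 0.4, 0.2]
finger_gap: -0.0003
```

```bash
python3 - <<'E'
from h import *
for n in['top','scene']:
    p,im,d=cap(n,n+'1')
a=cv2.imread('pics/top1.png')[110:270,250:450]; cv2.imwrite('pics/top1c.png',cv2.resize(a,None,fx=3.5,fy=3.5))
E
```

```text
(no output)
```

View pics/top1c.png

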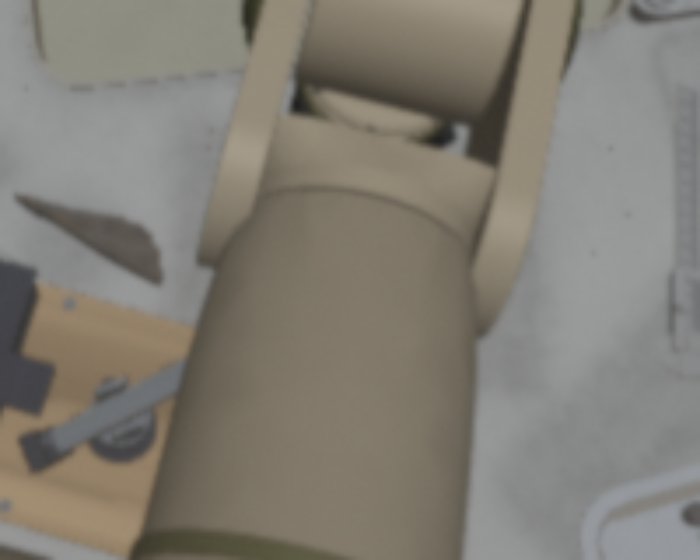

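View pics/scene1.png

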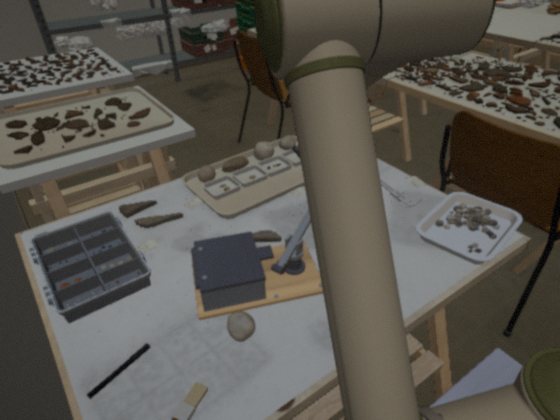

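Call:
play_rows:
  moves:
    - {"translation":[-0.4,0,0],"twist":[0,0,0]}
    - {"translation":[-0.7,0,0],"twist":[0,0,0]}
    - {"translation":[-0.9,-0.1,0],"twist":[0,0,0]}
    - {"translation":[-1.2,-0.2,0],"twist":[0,0,-0.3]}
    - {"translation":[-1.5,-0.3,0],"twist":[0,0,-0.8]}
    - {"translation":[-1.9,-0.45,0],"twist":[0,0,-1.6]}
    - {"translation":[-2.3,-0.6,0],"twist":[0,0,-2.4]}
    - {"translation":[-2.7,-0.7,0],"twist":[0,0,-3.2]}

```text
time_s: 4.05
ee_pos: [0.5591, -0.1287, 0.1622]
eef_rot: [-0.013, 0.707, -0.012, -0.707]
wrist_force: [-0.2, 0.4, 0.1]
finger_gap: -0.0001
```

```bash
cat > toe.py <<'E'
from h import *
import sys
p,im,d=cap('top',sys.argv[1]); P=cloud(p,d)
x,y,a=np.load('unit.npy'); x,y=.535,.027
X=(P[...,0]-x)*np.cos(a)+(P[...,1]-y)*np.sin(a); Y=-(P[...,0]-x)*np.sin(a)+(P[...,1]-y)*np.cos(a)
print('state',robot.get_state()['ee_pos'].round(4),robot.get_state()['wrist_force'].round(2))
c=im[130:290,200:400]; cv2.imwrite('pics/'+sys.argv[1]+'c.png',cv2.resize(c[:,:,::-1],None,fx=3.5,fy=3.5))
E
python3 toe.py top2
```

```text
state [ 0.5577 -0.129   0.1623] [ 0.5  -0.3   0.24]
```

View pics/top2c.png

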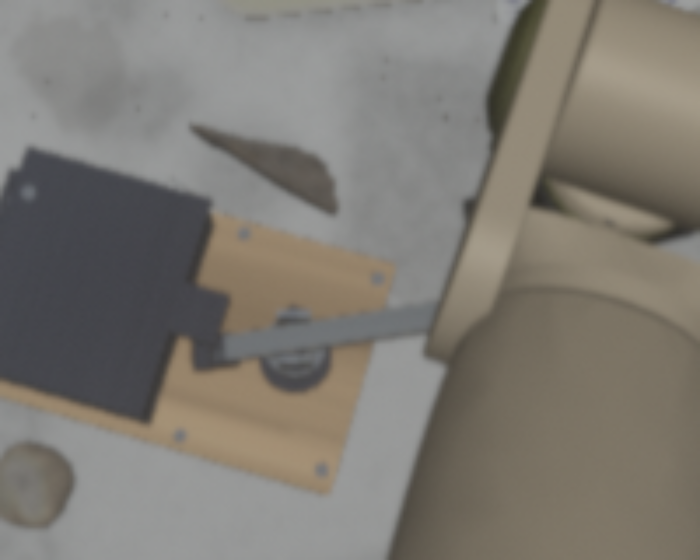

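Call:
play_rows:
  moves:
    - {"translation":[-0.3,0,0],"twist":[0,0,-0.6]}
    - {"translation":[-0.6,0,0],"twist":[0,0,-1.2]}
    - {"translation":[-0.9,0,0],"twist":[0,0,-1.9]}
    - {"translation":[-1.15,0,0],"twist":[0,0,-2.5]}
    - {"translation":[-1.35,0.05,0],"twist":[0,0,-3]}
    - {"translation":[-1.5,0.05,0],"twist":[0,0,-3.4]}
    - {"translation":[-1.6,0.1,0],"twist":[0,0,-3.7]}
    - {"translation":[-1.7,0.1,0],"twist":[0,0,-3.9]}

```text
time_s: 4.9
ee_pos: [0.5067, -0.1259, 0.1625]
eef_rot: [-0.134, 0.695, -0.134, -0.694]
wrist_force: [1.2, 0.3, 0.2]
finger_gap: -0.0003
```

```bash
python3 toe.py top3
```

```text
state [ 0.5063 -0.1259  0.1624] [ 0.69 -0.73  0.3 ]
```

View pics/top3c.png

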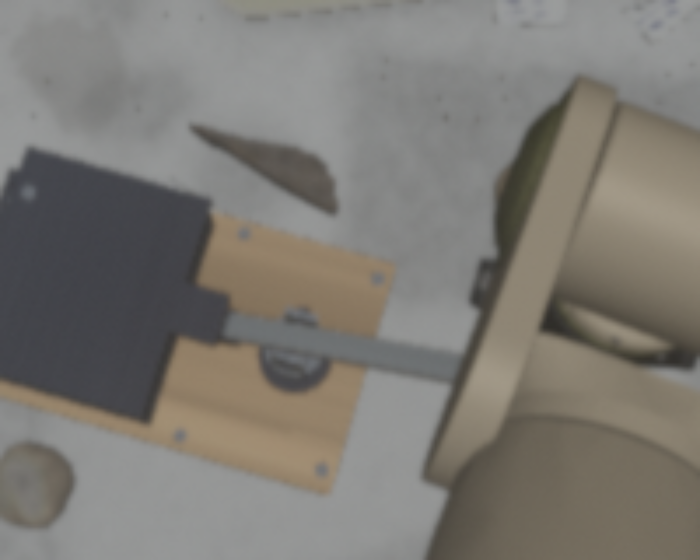

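```bash
cat > bar.py <<'E'
from h import *
import sys
f=np.load('pics/'+sys.argv[1]+'.npz'); im,d=f['im'].astype(int),f['d']; P=cloud(robot.camera_params('top'),d)
x,y,a=np.load('unit.npy'); x,y=.535,.027
X=(P[...,0]-x)*np.cos(a)+(P[...,1]-y)*np.sin(a); Y=-(P[...,0]-x)*np.sin(a)+(P[...,1]-y)*np.cos(a)
lo=float(sys.argv[2]) if len(sys.argv)>2 else -.07
b=(X>lo)&(X<0.03)&(abs(Y)<.06)&(P[...,2]>.075)&(P[...,2]<.16)&(abs(im[...,0]-im[...,2])<25)
n,l,st,_=cv2.connectedComponentsWithStats(b.astype(np.uint8)); b=l==1+st[1:,4].argmax()
B=P[b]; c=B.mean(0); u=np.linalg.svd(B-c,full_matrices=False)[2][0]; u*=np.sign(u[1])
print(b.sum(),c.round(3),'swing',np.arctan2(u[1],u[0])-a,'slope',np.arcsin(u[2]),'Yfit',np.polyfit(X[b],Y[b],1))
E
python3 bar.py top0 -.12; python3 bar.py top0; python3 bar.py top2; python3 bar.py top3
```

```text
588 [ 0.542 -0.004  0.111] swing 0.6807451957416089 slope -0.544923382701891 Yfit [0.74997837 0.00116683]
548 [0.541 0.    0.109] swing 0.6987625168856286 slope -0.5463196896670314 Yfit [0.76231545 0.00130387]
471 [0.532 0.006 0.104] swing 0.34872924822420304 slope -0.5469003892990578 Yfit [0.33054465 0.00162351]
450 [0.526 0.01  0.103] swing -0.0029927833988110386 slope -0.5476800191220488 Yfit [-0.00434948  0.0018251 ]
```

```bash
python3 - <<'E'
from h import *
p=robot.camera_params('top')
for nm in['top0','top2']:
    f=np.load(f'pics/{nm}.npz'); im,d=f['im'],f['d']; P=cloud(p,d)
    m=(P[...,2]>0.073)&(P[...,2]<0.083)&(P[...,0]<.72)&(P[...,0]>.45)&(P[...,1]>0.06)&(P[...,1]<.3)
    x,y,a=np.load('unit.npy'); x,y=.536,.0294
    X=(P[...,0]-x)*np.cos(a)+(P[...,1]-y)*np.sin(a); Y=-(P[...,0]-x)*np.sin(a)+(P[...,1]-y)*np.cos(a)
    from scipy.stats import theilslopes
    ys=np.linspace(.09,.20,23); lo=[];hi=[]
    for v in ys:
        s=Y[m&(abs(X-v)<.004)]; lo.append(s.min());hi.append(s.max())
    print('side slopes',theilslopes(lo,ys)[0],theilslopes(hi,ys)[0],np.median(lo),np.median(hi))
    xs=np.linspace(-.07,.07,29);fr=[];bk=[]
    for v in xs:
        s=X[m&(abs(Y-v)<.004)]; fr.append(s.min());bk.append(s.max())
    k=abs(xs)>.03
    print('front/back slopes',theilslopes(np.array(fr)[k],xs[k])[0],theilslopes(np.array(bk)[k],xs[k])[0],np.array(fr).round(3),np.median(bk))
    t=m&(X<.075)&(X>.04); print('tab Y',Y[t].min(),Y[t].max(),Y[t].mean())
E
```

```text
side slopes 0.006505274489726834 0.0 -0.07315813362131116 0.07854404682092286
front/back slopes -0.012911184134714516 -0.00025974176064372115 [0.077 0.077 0.077 0.077 0.078 0.077 0.077 0.077 0.077 0.077 0.077 0.047
 0.045 0.046 0.046 0.045 0.045 0.045 0.045 0.077 0.077 0.077 0.076 0.076
 0.076 0.076 0.076 0.076 0.076] 0.21429184161118703
tab Y -0.01580085743928183 0.02085856996494654 0.002676047191544089
side slopes 0.014455770765903212 0.0 -0.07327677027663235 0.07858694734843406
front/back slopes -0.01407033650830903 0.006344769778457794 [0.078 0.078 0.078 0.077 0.078 0.078 0.078 0.077 0.077 0.077 0.077 0.046
 0.046 0.045 0.045 0.046 0.029 0.045 0.046 0.076 0.076 0.076 0.076 0.076
 0.077 0.076 0.076 0.076 0.076] 0.21299118875296572
tab Y -0.015924737394198654 0.02011845763914638 0.002426806231205004
```

Call:
play_rows:
  moves:
    - {"translation":[0.3,-0.1,0],"twist":[0,0,0]}
    - {"translation":[0.5,-0.2,0.3],"twist":[0,0,0]}
    - {"translation":[0.5,-0.2,1.2],"twist":[0,0,0]}
    - {"translation":[0.5,-0.2,2.0],"twist":[0,0,0]}
    - {"translation":[0.3,-0.1,2.2],"twist":[0,0,0]}
    - {"translation":[-0.3,0.2,2.2],"twist":[0,0,0]}
    - {"translation":[-0.9,0.4,2.2],"twist":[0,0,0]}
    - {"translation":[-0.9,0.4,2.2],"twist":[0,0,0]}

```text
time_s: 5.75
ee_pos: [0.4778, -0.113, 0.228]
eef_rot: [0.134, -0.694, 0.133, 0.695]
wrist_force: [-0.2, 0.3, -0.3]
finger_gap: -0.0003
```

```bash
python3 toe.py top4; python3 bar.py top4; python3 - <<'E'
from h import *
print(robot.get_state()['ee_pos'],robot.get_state()['wrist_force'])
cap('wrist','w4')
E
```

```text
state [ 0.4789 -0.1136  0.2281] [ 0.51  0.16 -0.47]
448 [0.526 0.009 0.103] swing -0.0028257587539235463 slope -0.5469158561687776 Yfit [-0.00419663  0.00181531]
[ 0.47891471 -0.11360569  0.22811663] [ 0.50620723  0.16058629 -0.47391531]
```

View pics/w4.png

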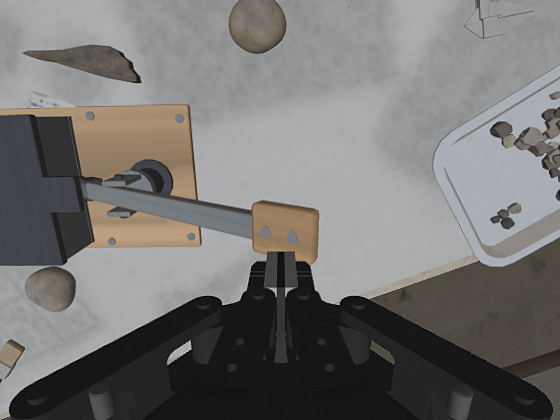

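```bash
python3 - <<'E'
from h import *
p=robot.camera_params('wrist'); f=np.load('pics/w4.npz'); P=cloud(p,f['d']); im=f['im'].astype(int)
b=(im[...,0]-im[...,2]>25)&(P[...,2]>.15)&(P[...,2]<.215); q=P[b]
print(b.sum(),q.mean(0),q.min(0),q.max(0)); print(cv2.minAreaRect((q[:,:2]*1000).astype(np.float32)))
x,y,a=.5355,.028,1.189
X=(q[:,0]-x)*np.cos(a)+(q[:,1]-y)*np.sin(a); Y=-(q[:,0]-x)*np.sin(a)+(q[:,1]-y)*np.cos(a)
print(X.min(),X.max(),Y.min(),Y.max()); e=np.array([.4789,-.1136])-[x,y]
print('tcp',e@[np.cos(a),np.sin(a)],e@[-np.sin(a),np.cos(a)])
E
```

```text
3088 [ 0.4838533  -0.11984501  0.18710876] [ 0.45827631 -0.14271825  0.17050856] [ 0.50387538 -0.09274208  0.19764447]
((481.32080078125, -117.74978637695312), (42.76776123046875, 35.464927673339844), 68.4853286743164)
-0.17679896831805178 -0.13411327001077394 -0.021764400059782356 0.01379770534021487
tcp -0.15249283693158502 -0.0002338472942283909
```

Call:
play_rows:
  moves:
    - {"translation":[0.1,0,-0.4],"twist":[0,0,0]}
    - {"translation":[0.1,0,-0.8],"twist":[0,0,0]}
    - {"translation":[0.1,0,-1.0],"twist":[0,0,0]}
    - {"translation":[0.1,0,-1.15],"twist":[0,0,0]}
    - {"translation":[0.1,0,-1.3],"twist":[0,0,0]}
    - {"translation":[0.08,-0.08,-1.5],"twist":[0,0,0]}
    - {"translation":[0.05,-0.17,-1.7],"twist":[0,0,0]}
    - {"translation":[0.03,-0.23,-1.9],"twist":[0,0,0]}

```text
time_s: 6.65
ee_pos: [0.4805, -0.1214, 0.1711]
eef_rot: [-0.134, 0.695, -0.134, -0.694]
wrist_force: [-0.2, -2.0, 4.8]
finger_gap: -0.0002
```

```bash
python3 toe.py top5; python3 bar.py top5
```

```text
state [ 0.4802 -0.1214  0.1702] [ 0.81 -0.61  3.55]
459 [0.526 0.011 0.1  ] swing 0.0010329731080833682 slope -0.44302165971094026 Yfit [-0.00038169  0.00201413]
```

Call:
play_rows:
  moves:
    - {"translation":[-0.03,-0.1,-0.25],"twist":[0,0,0]}
    - {"translation":[-0.06,-0.2,-0.55],"twist":[0,0,0]}
    - {"translation":[-0.1,-0.28,-0.85],"twist":[0,0,0]}
    - {"translation":[-0.14,-0.38,-1.15],"twist":[0,0,0]}
    - {"translation":[-0.18,-0.46,-1.45],"twist":[0,0,0]}
    - {"translation":[-0.2,-0.53,-1.75],"twist":[0,0,0]}
    - {"translation":[-0.22,-0.57,-2.05],"twist":[0,0,0]}
    - {"translation":[-0.23,-0.6,-2.3],"twist":[0,0,0]}

```text
time_s: 7.5
ee_pos: [0.4732, -0.1392, 0.1003]
eef_rot: [0.134, -0.694, 0.134, 0.695]
wrist_force: [1.5, 3.2, 2.8]
finger_gap: 0.0002
```

```bash
python3 toe.py top6; python3 bar.py top6
```

```text
state [ 0.4727 -0.1392  0.0994] [2.37 0.84 1.27]
454 [0.527 0.012 0.092] swing 0.0002966231435805877 slope -0.0442916223770763 Yfit [0.00018921 0.00192144]
```

Call:
play_rows:
  moves:
    - {"translation":[-0.01,-0.02,-0.25],"twist":[0,0,0]}
    - {"translation":[-0.01,-0.02,-0.5],"twist":[0,0,0]}
    - {"translation":[0,0,-0.75],"twist":[0,0,0]}
    - {"translation":[0,0.02,-0.95],"twist":[0,0,0]}
    - {"translation":[0.02,0.04,-1.1],"twist":[0,0,0]}
    - {"translation":[0.02,0.05,-1.2],"twist":[0,0,0]}
    - {"translation":[0.02,0.05,-1.2],"twist":[0,0,0]}

```text
time_s: 8.25
ee_pos: [0.4732, -0.1378, 0.0631]
eef_rot: [0.134, -0.693, 0.134, 0.695]
wrist_force: [-1.0, -1.1, 2.6]
finger_gap: -0.0003
```

```bash
cat > fin.py <<'E'
from h import *
import sys
f=[robot.get_state()['wrist_force']]
for i in range(3):
    p,im,d=cap('top',sys.argv[1]); f.append(robot.get_state()['wrist_force'])
print(np.round(f,2),robot.get_state()['ee_pos'])
P=cloud(p,d); x,y,a=.5355,.028,1.189
X=(P[...,0]-x)*np.cos(a)+(P[...,1]-y)*np.sin(a); Y=-(P[...,0]-x)*np.sin(a)+(P[...,1]-y)*np.cos(a)
m=(X>.09)&(X<.2)&(abs(Y)<.06)&(d>0); A=np.c_[X[m],np.ones(m.sum())]; print('flap angle',np.arctan(-np.linalg.lstsq(A,P[m][:,2],rcond=None)[0][0]))
for l in['brown_stone','pale_stone','sherd']:
    for t in robot.trace(l,'top')[:1]: print(l,t['confidence'],np.median(P[t['pixels']&(d>0)],0).round(3))
cap('scene',sys.argv[1]+'s')
E
python3 fin.py f7; python3 bar.py f7
```

```text
[[-0.96 -1.1   2.62]
 [-0.31 -1.73  1.3 ]
 [ 0.08 -2.68  1.4 ]
 [-0.29 -1.79  2.28]] [ 0.47327433 -0.1375455   0.06346544]
flap angle 0.16428973742712447
brown_stone 0.84 [ 0.631 -0.148  0.034]
pale_stone 0.67 [0.465 0.214 0.041]
sherd 0.59 [0.675 0.029 0.016]
450 [0.527 0.013 0.088] swing -0.0042965673537913585 slope 0.16652262742067006 Yfit [-0.00362973  0.00179182]
```

View pics/f7s.png

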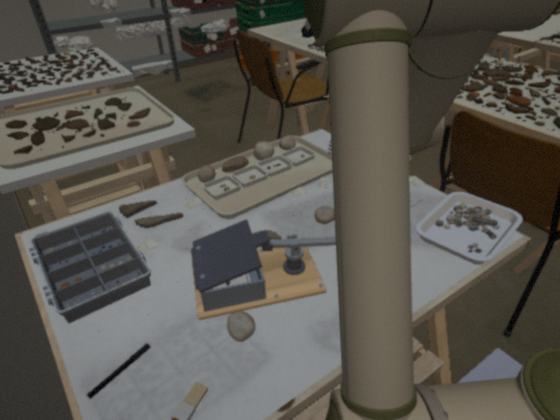

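```bash
python3 - <<'E'
from h import *
for nm in['top0','f7']:
    d=np.load(f'pics/{nm}.npz')['d']; P=cloud(robot.camera_params('top'),d); x,y,a=.5355,.028,1.189
    X=(P[...,0]-x)*np.cos(a)+(P[...,1]-y)*np.sin(a); Y=-(P[...,0]-x)*np.sin(a)+(P[...,1]-y)*np.cos(a)
    print([(round(v,3),np.median(P[...,2][(abs(X-v)<.004)&(abs(Y)<.06)&(P[...,2]>.06)]).round(4)) for v in np.arange(.05,.215,.01)])
E
```

```text
[(np.float64(0.05), np.float64(0.0762)), (np.float64(0.06), np.float64(0.077)), (np.float64(0.07), np.float64(0.0767)), (np.float64(0.08), np.float64(0.077)), (np.float64(0.09), np.float64(0.0772)), (np.float64(0.1), np.float64(0.0772)), (np.float64(0.11), np.float64(0.0775)), (np.float64(0.12), np.float64(0.0771)), (np.float64(0.13), np.float64(0.0771)), (np.float64(0.14), np.float64(0.0772)), (np.float64(0.15), np.float64(0.0772)), (np.float64(0.16), np.float64(0.0772)), (np.float64(0.17), np.float64(0.0772)), (np.float64(0.18), np.float64(0.0772)), (np.float64(0.19), np.float64(0.0773)), (np.float64(0.2), np.float64(0.0772)), (np.float64(0.21), np.float64(0.0755))]
[(np.float64(0.05), np.float64(0.0993)), (np.float64(0.06), np.float64(0.1219)), (np.float64(0.07), np.float64(0.1191)), (np.float64(0.08), np.float64(0.0708)), (np.float64(0.09), np.float64(0.113)), (np.float64(0.1), np.float64(0.1104)), (np.float64(0.11), np.float64(0.1076)), (np.float64(0.12), np.float64(0.1045)), (np.float64(0.13), np.float64(0.1017)), (np.float64(0.14), np.float64(0.0988)), (np.float64(0.15), np.float64(0.0956)), (np.float64(0.16), np.float64(0.0929)), (np.float64(0.17), np.float64(0.09)), (np.float64(0.18), np.float64(0.0869)), (np.float64(0.19), np.float64(0.0842)), (np.float64(0.2), np.float64(0.0815)), (np.float64(0.21), np.float64(0.0784))]
```

```bash
python3 - <<'E'
from cell import robot
print(robot.get_state()['wrist_force'],robot.get_state()['ee_pos'],robot.job_done())
E
```

```text
the job is handed in; nothing more can be done
[-0.69355177 -1.8519268   1.01409448] [ 0.47330832 -0.13755279  0.06350458] None
```

I pushed the lever in line with the shut fingertips, pressed the pad down, and handed the job in at about 8.5 s with the fingers still pressing and the flap up. No verdict is reported, so the figures below are my own last measurements.

- **Lever:** the swing went from about 0.70 to 0.00 rad while the lever was at rest. At the end it measured -0.004 rad, with a tilt of about 0.72 rad.
- **Flap:** it stood at about 0.28 rad by the depth profile, roughly 45 mm of rise at the tab edge. My first plane fit gave 0.16 rad. That disagreed with the lever tilt, which implies about 0.28. In the profile the strip at 80 mm read well below the flap, so I put the low fit down to readings from below the flap and used the profile instead.
- **Pressing force:** the downward wrist force was about 1 to 2.6 N with noise, and the highest reading during the job was about 5 N.
- **Stones and sherd:** comparing start and end positions, the detected centres shifted by 9 to 17 mm. The arm passed clear of all three in every picture, and what showed of each changed between pictures. I therefore read this as detection scatter, but I did not check it separately.

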